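# Set up the shaft-checking stand and its references

## Robot

A 7-joint arm with a two-finger parallel gripper is mounted at the origin on a cart in front of the work surface, level with it; the furniture and walls round the work are solid. World frame = base frame: x ahead of the robot, y to its left, z up, the work surface at z = 0. Lengths are in m, angles in rad, forces in N, time in s.
With the tool pointing down it reaches from about 0.425 to 0.825 m from the base axis. Payload 3.6 kg.
Tool frame: the origin (TCP) lies at the centre of the arm's flange, where the gripper is bolted on; the fingertips stand 186 mm ahead of it and the grasp point (between the pads) lies 167 mm ahead of it (manip.nose_length is the distance from the TCP to the fingertips, in m); z points along the fingers, y is the line along which they close (so a half turn about z gives the same grasp; the last joint's range is limited). The gripper opens to 93 mm and grips with 3 to 60 N. Pads are 15 mm wide; open, the fingers measure 128 mm over their backs; the gripper's body (75 mm by 188 mm) begins 65 mm behind the grasp point.
Start: joints at [-0.026, 0.615, -0.013, 1.423, 0.008, 1.103, -0.04], TCP at [0.65, 0, 0.405] pointing down, gripper open.
Joint ranges: [-3.12, 3.12], [-0.3, 2.06], [-1.34, 1.32], [0.26, 2.42], [-1.36, 4.5], [0.01, 1.98], [-2.84, 2.84]. Speed limits (rad/s): [2.79, 2.79, 3.14, 3.14, 3.14, 3.14, 3.14].

## Interface

Orientations are given as a 3x3 rotation matrix whose columns are the frame's x, y, z axes.
In Python, from plant import manip gives the robot as it stands.
- The arm moves only by the tool move_arm, never from a script. Its argument "deltas" is a list of rows, each a list of 3 entries, a list of its own where there are three numbers: the opening, from 0 (shut) to 1 (fully open), then the shift along the tool's x, y, z in cm, then the turn, a rotation vector about the tool's x, y, z in degrees. In form: [[grip, [dx, dy, dz], [wx, wy, wz]], ...]. A call has 1 to 12 rows; each row shifts and turns the commanded pose from where the row before left it, along the tool's axes as they then stand; what a row does not reach is not made up. A row lasts 1/12 s, in which the tool goes at most 41.7 mm and 7.16 degrees, less where a joint would pass 70% of its speed; a pose out of reach is approached as far as the arm can. A call with a gripper value outside its range is refused whole. The fingers move at their own pace and stop on an object; "newtons" is the grip in N (left out, the last holds). Time passes only in rows, so rows that do not move let the fingers close. It gives the time, the measured TCP pose, the force, the opening and the grip force at its end, in the units of the state.
- manip.get_state(): the state, without advancing time (a new reading comes with each control period).
- manip.snapshot(name): name is "scene" or "side" or "wrist"; returns the picture (480x640x3 uint8, red, green, blue); there is no depth.
- manip.camera_model(name): a dict with "fov_y" (degrees; the focal length in pixels is half the picture's height over the tangent of half this angle, whatever the lens; pixels are square), "cx", "cy" (the principal point, pixels), "R" (3x3) and "t" (3): a world point X has camera coordinates R X + t; the wrist camera has in their place "T_tool_cam" (4x4, takes a point from camera to tool coordinates, whose origin is the TCP and whose axes are the flange's). Camera axes: x right, y down, z forward; pixel columns grow to the right and rows downward; lengths in m; the calibration is good to about 2 mm. A picture is of the moment at which its call begins: read the wrist's pose just before it. camera_model takes no time and is no camera call.
- manip.job_done(): hands the job in; it is judged then, once.
The state is a dict: "t": time; "joint_positions": joint angles; "joint_vel": joint speeds; "joint_efforts": joint torques, N m; "eef_pos": TCP position; "ee_rot": TCP orientation; "wrist_force": force on the tool from outside, world axes, zero at the start; "moment": the same for the moment, N m; "width": finger opening in m; "gripper_force": force on a finger pad.
Only numpy, scipy, OpenCV 4.12 (cv2) and the standard library are available. Lean on these libraries where they do the work, as an engineer would, in place of code of your own. Each camera call takes 0.05 s, during which the arm holds its last target. There are 200 camera calls.

## Task

Set up the checking station for the shaft: seat the loose V-block in the square nest on the stand, its vee in line with the fixed V-block beside it, and lay the steel shaft across both vees, about midway, so that it rests on the two blocks. Put the gauge block flat in the long nest on the tray and the nearer bearing flat over the tray's spigot. Leave the collet that stands at the front edge of the bench where it is.

Things in the scene. Friction and masses are not known exactly. Their poses are not given: they have to be found in the camera images.
- v_block: Loose ground steel V-block, 42 x 48 x 36 mm high. Origin: centre of its underside, z up. The vee runs along its x (42 mm), 36 mm wide at the top, bottom 18 mm over the underside. Best gripped across y (48 mm; the two y faces are whole, the x faces are cut by the vee). Half a turn makes no difference. 0.4 kg.
- shaft: Turned steel pin, 21 mm diameter, 109 mm long along its y, with a narrow flat on which it lies at the start. Origin: on the flat, midway along; the axis is 10 mm above it (see shaft_mid). Grip across the diameter at mid length. 0.3 kg.
- shaft_mid (a point): Middle of the shaft, on its axis. Its y runs along the shaft.
- gauge_block: Plain solid steel gauge block, 32 x 85 x 34 mm high, long along its y. Origin: centre of its underside, z up. Grip across its 32 mm. 0.6 kg.
- bearing: The ball bearing nearest the robot, lying flat on the bench (another one far behind, at the back, is not used), 47 mm outer diameter, 14 mm high, bore about 20 mm. Origin: centre of its underside, z up. Grip across the outer ring. 0.1 kg.
- vee_stand: Fixed dark steel plate 150 x 78 x 6 mm (origin: centre of its underside, x along its length). At x = +38 mm a V-block like the loose one is screwed to it, vee along x; at x = -38 mm is the empty square nest. Both blocks stand on the plate's top at 6 mm, 34 mm apart. A shaft lying in both vees has its axis along x, 39 mm above this origin.
- vee_nest: Square nest of white plastic rails on the stand, pocket 49 mm along x by 55 mm along y: takes the loose V-block, its x along the nest's x. Origin: centre of the pocket's floor (the plate's top). Rails 11 mm high, 8 mm thick; inner faces upright for 3 mm, then flaring outward 4 mm as a lead-in.
- block_nest: Long nest on the tray, a fixed dark steel plate 164 x 64 x 6 mm: same white rails, pocket 92 mm along x by 39 mm along y. Takes the gauge block, its long side along this x. Origin: centre of the pocket's floor, 6 mm over the bench. The spigot stands on the same tray 82.5 mm along +x.
- bearing_spigot: Upright 16 mm spigot on the tray with a tapered nose. Origin: on the plate's top (6 mm over the bench), on the axis; z up, x along the tray. A 42 mm round shoulder 4 mm high carries the bearing, so its underside ends 4 mm over this origin; straight up to 14 mm, tip at 26 mm.
- collet_a: Bystander: loose spring collet, 26 mm diameter, 34 mm high, standing on the bench near the front edge. Origin: centre of its underside. Leave it where it stands.
Things that resemble listed ones, but are neither listed nor needed, are in the scene too. Leave any orange look-alike of the bearing alone.

How it is judged:
At the end, for the whole second after the job is handed in: V-block down on the floor of the square nest (8 mm, vee in line); shaft in both vees, resting on both blocks, midway within 15 mm; gauge block flat on the floor of the long nest (8 mm); bearing flat on the spigot's shoulder (9 mm); all released and at rest (x of v_block in the frame of vee_nest between -0.008 and 0.008 m and y of v_block in the frame of vee_nest between -0.008 and 0.008 m and z of v_block in the frame of vee_nest below 0.003 m and angle between the x axis of v_block and the x axis of vee_nest, either way round below 0.2 rad and angle between each of v_block, gauge_block's own z axis and vertical below 0.08 rad and linear speed of each of v_block, shaft, gauge_block, bearing below 0.02 m/s and x of shaft_mid in the frame of vee_stand between -0.015 and 0.015 m and y of shaft_mid in the frame of vee_stand between -0.008 and 0.008 m and z of shaft_mid in the frame of vee_stand between 0.034 and 0.044 m and angle between the y axis of shaft and the x axis of vee_stand, either way round below 0.14 rad and contact force between shaft and v_block above 0.2 N and contact force between shaft and vee_stand above 0.2 N and x of gauge_block in the frame of block_nest between -0.008 and 0.008 m and y of gauge_block in the frame of block_nest between -0.008 and 0.008 m and z of gauge_block in the frame of block_nest below 0.003 m and angle between the y axis of gauge_block and the x axis of block_nest, either way round below 0.2 rad and z of bearing in the frame of bearing_spigot between 0.002 and 0.0065 m and horizontal distance between bearing and bearing_spigot below 0.009 m and angle between bearing's own z axis and vertical below 0.1 rad); the robot touches nothing.
It fails at once if the collet standing by the work was pushed aside (more than 30 mm) or knocked over (distance of collet_a from where it was at the start of the episode above 0.03 m or angle between collet_a's own z axis and vertical above 0.7 rad).
It also fails if it takes over 96 s, if anything falls off the work surface, if the arm or the gripper's body presses on something with over 40 N, if the wrist force passes 120 N, or if a joint passes its speed limit or range.

## Working session

There is one attempt and no reset: what is moved stays moved. The work goes in short steps, Python scripts to look and compute and a tool call to move; the robot and the scene stay as the last step left them, time stands still between calls to the robot, and variables do not carry over. Pictures are saved under pics/ and viewed, at most 14 in all, crops included, and the job is handed in when it is done.

Besides the shell and the picture viewer there is one more tool, called after "Call:" as name([rows], argument=value, ...), one row to a line, values as JSON. move_arm: Moves the arm, as the interface text tells. Its arguments: {"type":"object","properties":{"deltas":{"type":"array"},"newtons":{"type":"number"}},"required":["deltas"]}

```bash
ls; mkdir -p pics
python3 - <<'E'
from plant import manip
import cv2
for n in ("scene","side","wrist"):
    m=manip.camera_model(n); print(n,m)
    cv2.imwrite(f"pics/{n}0.png",manip.snapshot(n)[:,:,::-1])
s=manip.get_state(); print(s)
E
```

```text
pics
scene {'fov_y': 55.19479640938361, 'cx': 321.761043056139, 'cy': 241.46392018283737, 'R': array([[-0.65032589, -0.75959939,  0.00922036],
       [-0.29186538,  0.2386358 , -0.9262114 ],
       [ 0.7013493 , -0.60503035, -0.3768918 ]]), 't': array([0.51137199, 0.17636908, 0.58212867])}
side {'fov_y': 42.71467844011029, 'cx': 318.28895690088814, 'cy': 233.36887361576055, 'R': array([[ 0.91498826,  0.40345367, -0.00464954],
       [ 0.30973837, -0.70974392, -0.63271297],
       [-0.25857036,  0.5774848 , -0.77437244]]), 't': array([-0.60415966, -0.00639059,  1.09819743])}
wrist {'fov_y': 60.32214918654853, 'cx': 319.33103130332074, 'cy': 238.73673898296562, 'T_tool_cam': array([[-1.30948898e-03, -9.56072273e-01, -2.93128119e-01,
         8.09760772e-02],
       [ 9.99999077e-01, -1.35849560e-03, -3.63929340e-05,
         9.13480419e-05],
       [-3.63418983e-04, -2.93127896e-01,  9.56073169e-01,
         1.93363297e-02],
       [ 0.00000000e+00,  0.00000000e+00,  0.00000000e+00,
         1.00000000e+00]])}
{'t': 0.15, 'joint_positions': array([-0.02646922,  0.61569515, -0.01261827,  1.42451594,  0.00810489,
        1.10338855, -0.04039393]), 'joint_vel': array([ 0.00187074, -0.00161515, -0.00055211, -0.00408233, -0.00177728,
        0.00031829,  0.00113018]), 'joint_efforts': array([ 1.13936116e-03, -4.59350109e+01,  2.09416850e-01, -1.65943640e+01,
       -6.11101720e-02,  1.81601685e-02,  1.63591380e-04]), 'eef_pos': array([ 6.49765784e-01, -1.52145541e-06,  4.03853095e-01]), 'ee_rot': array([[-4.28128651e-05,  9.99998085e-01, -1.95676793e-03],
       [ 9.99999999e-01,  4.27733296e-05, -2.02463619e-05],
       [-2.01626257e-05, -1.95676879e-03, -9.99998085e-01]]), 'wrist_force': array([0.23175335, 0.25410969, 0.0306358 ]), 'moment': array([-0.0484868 , -0.0074849 ,  0.04233974]), 'gripper_force': 0.0, 'width': 0.09299046245748258}
```

View pics/scene0.png

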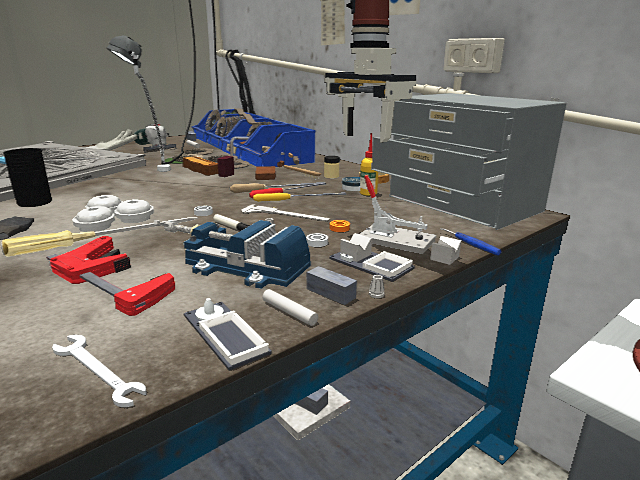

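View pics/side0.png

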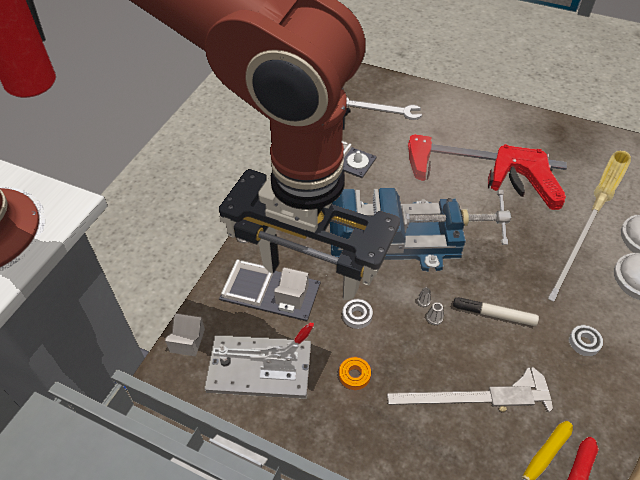

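View pics/wrist0.png

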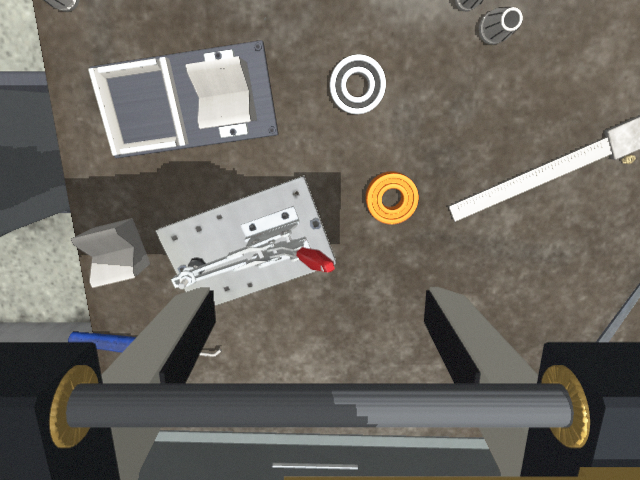

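```bash
cat > h.py <<'E'
import numpy as np, cv2
from plant import manip
def cam(name, st=None):
    m=manip.camera_model(name); f=240/np.tan(np.radians(m["fov_y"]/2))
    K=np.array([[f,0,m["cx"]],[0,f,m["cy"]],[0,0,1]])
    if name=="wrist":
        T=np.eye(4); T[:3,:3]=st["ee_rot"]; T[:3,3]=st["eef_pos"]
        M=T@m["T_tool_cam"]; return K,M[:3,:3],M[:3,3]
    R=m["R"]; return K,R.T,-R.T@m["t"]
def p2w(c,u,v,z):
    K,R,o=c; d=R@np.linalg.inv(K)@[u,v,1]; return o+d*(z-o[2])/d[2]
def w2p(c,X):
    K,R,o=c; q=K@(R.T@(np.asarray(X)-o)); return q[:2]/q[2]
def shot(tag,crop=None,k=1):
    st=manip.get_state(); im=manip.snapshot("wrist")
    np.save(f"pics/{tag}.npy",dict(ee_rot=st["ee_rot"],eef_pos=st["eef_pos"]),allow_pickle=True)
    cv2.imwrite(f"pics/{tag}.png",im[:,:,::-1]); return st
def wc(tag): return cam("wrist",np.load(f"pics/{tag}.npy",allow_pickle=True).item())
def show(tag,out,x0,y0,x1,y1,k):
    im=cv2.imread(f"pics/{tag}.png")[y0:y1,x0:x1]
    im=cv2.resize(im,None,fx=k,fy=k,interpolation=cv2.INTER_CUBIC)
    for x in range((x0//20+1)*20,x1,20): cv2.putText(im,str(x),((x-x0)*k-10,10),0,.35,(0,0,255),1); cv2.line(im,((x-x0)*k,12),((x-x0)*k,18),(0,0,255),1)
    for y in range((y0//20+1)*20,y1,20): cv2.putText(im,str(y),(0,(y-y0)*k+4),0,.35,(0,0,255),1); cv2.line(im,(26,(y-y0)*k),(32,(y-y0)*k),(0,0,255),1)
    cv2.imwrite(f"pics/{out}.png",im)
E
python3 - <<'E'
from h import *
st=manip.get_state(); np.save("pics/wrist0.npy",dict(ee_rot=st["ee_rot"],eef_pos=st["eef_pos"]),allow_pickle=True)
s=cam("scene"); d=cam("side"); w=wc("wrist0")
for n,u,v,z in [("gauge",331,286,.017),("shaft",290,307,.01),("spigot",207,305,.02),("traynest",235,335,.015),("vblock",446,248,.018),("collet",377,288,.017),("vice",250,250,.04),("bearing",317,240,.01)]: print(n,p2w(s,u,v,z).round(3))
for n,u,v,z in [("plateR1",263,41,.006),("plateR2",277,134,.006),("railL1",90,68,.017),("railL2",113,156,.017),("bearing",358,84,.014),("orange",392,198,.014),("vb",110,255,.03),("col",500,25,.02)]: print(n,p2w(w,u,v,z).round(4))
E
```

```text
gauge [0.486 0.236 0.017]
shaft [0.485 0.324 0.01 ]
spigot [0.557 0.429 0.02 ]
traynest [0.465 0.434 0.015]
vblock [ 0.46  -0.051  0.018]
collet [0.432 0.182 0.017]
vice [0.657 0.287 0.04 ]
bearing [0.673 0.11  0.01 ]
plateR1 [0.6022 0.1379 0.006 ]
plateR2 [0.6115 0.0624 0.006 ]
railL1 [0.4597 0.1161 0.017 ]
railL2 [0.4681 0.0444 0.017 ]
bearing [0.6818 0.1035 0.014 ]
orange [0.7153 0.0061 0.014 ]
vb [ 0.4587 -0.0431  0.03  ]
col [0.7932 0.1471 0.02  ]
```

Call:
move_arm([
  [1,[4,0,0],[0,0,0]],
  [1,[4,0,0],[0,0,0]],
  [1,[4,0,0],[0,0,0]],
  [1,[4,0,0],[0,0,0]],
  [1,[0,0,0],[0,0,0]],
  [1,[0,0,0],[0,0,0]],
])

```text
t: 0.65
eef_pos: [0.649, 0.1645, 0.4039]
ee_rot: [[-0.007, 1.0, -0.002], [1.0, 0.007, 0.002], [0.002, -0.002, -1.0]]
wrist_force: [0.6, -0.7, -0.1]
width: 0.0932
gripper_force: 0.0
```

Call:
move_arm([
  [1,[1,-4,0],[0,0,0]],
  [1,[1,-4,0],[0,0,0]],
  [1,[0,0,0],[0,0,0]],
  [1,[0,0,0],[0,0,0]],
  [1,[0,0,0],[0,0,0]],
])

```text
t: 1.07
eef_pos: [0.5707, 0.1784, 0.4053]
ee_rot: [[0.002, 1.0, 0.002], [1.0, -0.002, -0.001], [-0.001, 0.002, -1.0]]
wrist_force: [0.8, -0.4, 1.0]
width: 0.093
gripper_force: 0.0
```

```bash
python3 -c "
from h import *
shot('w1')"
```

Call:
move_arm([
  [1,[4,0,0],[0,0,0]],
  [1,[4,0,0],[0,0,0]],
  [1,[4,0,0],[0,0,0]],
  [1,[4,0,0],[0,0,0]],
  [1,[0,0,0],[0,0,0]],
  [1,[0,0,0],[0,0,0]],
  [1,[0,0,0],[0,0,0]],
])

```text
t: 1.7
eef_pos: [0.5716, 0.3387, 0.4044]
ee_rot: [[0.002, 1.0, 0.001], [1.0, -0.002, -0.002], [-0.002, 0.001, -1.0]]
wrist_force: [-0.4, -0.2, -0.0]
width: 0.0933
gripper_force: 0.0
```

```bash
python3 -c "
from h import *
print(shot('w2')['eef_pos'])
a=cv2.imread('pics/w1.png')[:400];b=cv2.imread('pics/w2.png')[:400]
for n in ('w1','w2'): show(n,n+'g',0,0,640,340,1)
im=np.vstack([cv2.imread('pics/w2g.png')[:300],cv2.imread('pics/w1g.png')[:300]]);cv2.imwrite('pics/w12.png',im)"
```

```text
[0.57156473 0.33869458 0.40441533]
```

View pics/w12.png

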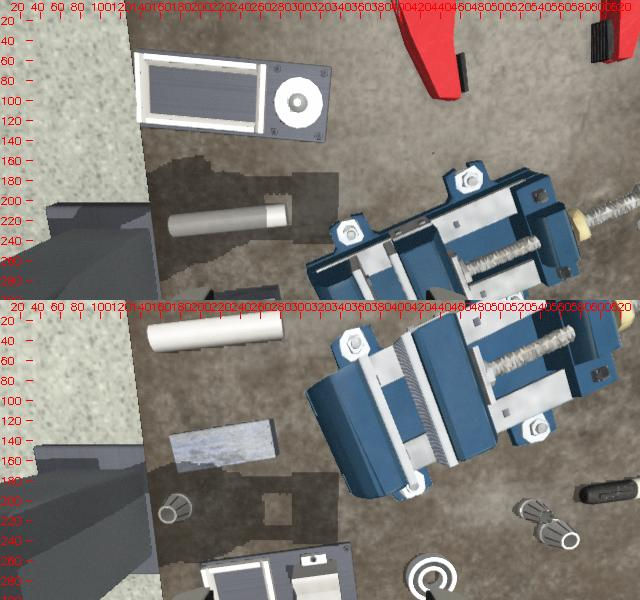

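```bash
python3 -c "
from h import *
show('w1','a',140,0,300,180,3); show('w2','b',125,40,340,150,3); show('wrist0','c',60,200,160,300,4); show('wrist0','d',80,30,290,165,2)
H=np.zeros((600,800,3),np.uint8)
a,b,c,d=[cv2.imread(f'pics/{k}.png') for k in 'abcd']
# layout
H2=np.zeros((600,800,3),np.uint8)
b=cv2.resize(b,None,fx=.62*1,fy=.62); 
def put(i,x,y): h=min(i.shape[0],600-y); w=min(i.shape[1],800-x); H2[y:y+h,x:x+w]=i[:h,:w]
put(a[:540,:480],0,0); put(cv2.resize(c,(320,320)),480,0)
put(d[:,:320],480,325)
cv2.imwrite('pics/z1.png',H2)
show('w2','z2',125,40,340,150,3)
"
```

```text
(no output)
```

View pics/z1.png

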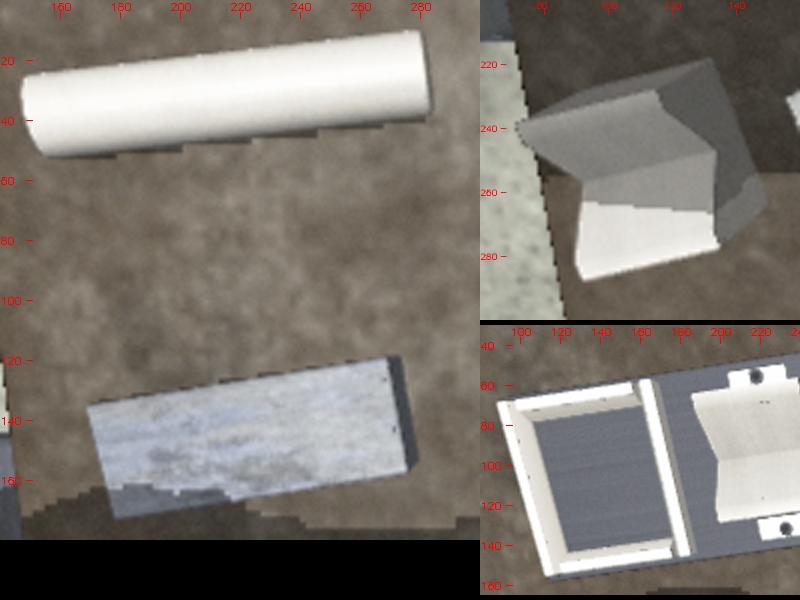

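View pics/z2.png

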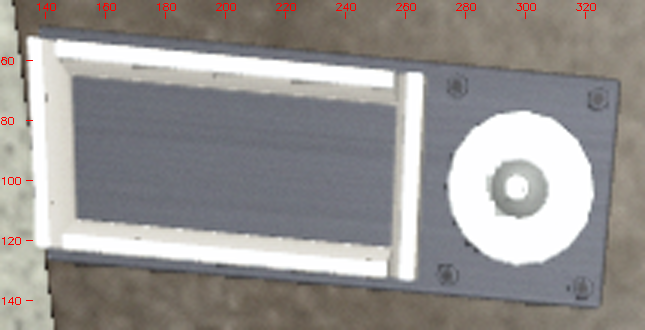

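```bash
cat > fit.py <<'E'
from h import *
from scipy.optimize import least_squares
def fit(tag,obs,x0):
    c=wc(tag); P=np.array([o[0] for o in obs])/1000.; U=np.array([o[1] for o in obs])
    def r(p):
        a=p[2]; R=np.array([[np.cos(a),-np.sin(a),0],[np.sin(a),np.cos(a),0],[0,0,1]])
        return np.concatenate([w2p(c,R@q+[p[0],p[1],0]) for q in P])-U.ravel()
    s=least_squares(r,x0); return s.x.round(4),s.fun.round(1)
E
python3 - <<'E'
from fit import *
print("stand",*fit("wrist0",[((75,39,6),(263,41)),((75,-39,6),(277,134)),((-70.5,35.5,17),(89,68.5)),((-70.5,-35.5,17),(114,156)),((-5.5,35.5,17),(166,56.5)),((-5.5,-35.5,17),(185,144.5))],[.53,.09,0]))
print("vb",*fit("wrist0",[((-21,24,36),(70.9,239.1)),((21,24,36),(114.7,228.1)),((21,-24,36),(134.4,277.2)),((-21,-24,36),(92.8,287.5))],[.46,-.04,0]))
print("tray",*fit("w2",[((-54,27.5,17),(134.3,52.7)),((-54,-27.5,17),(138.3,122.3)),((54,27.5,17),(266.3,64.3)),((54,-27.5,17),(263,133)),((82.5,0,32),(297.3,102)),((82.5,0,10),(298.7,102.3))],[.47,.43,0]))
g=[((-16,42.5,34),(169.3,135)),((16,42.5,34),(270,119)),((16,-42.5,34),(275.7,157.3)),((-16,-42.5,34),(178.7,172.7))]
g=[((16,42.5,34),(169.3,135)),((16,-42.5,34),(270,119)),((-16,-42.5,34),(275.7,157.3)),((-16,42.5,34),(178.7,172.7))]
print("gauge y along -x",*fit("w1",g,[.48,.23,1.6]))
print("shaft",*fit("w1",[((10.5,54.5,10),(147.3,26.7)),((-10.5,54.5,10),(155,51.7)),((10.5,-54.5,10),(280,10)),((-10.5,-54.5,10),(284,36.7))],[.48,.32,1.6]))
print("shaftw2",p2w(wc("w2"),228.5,219,.010))
w=wc("w1"); print("collet top",p2w(w,168,213,.034),p2w(w,185,198,.0))
print("bearing w1", p2w(w,431,277,.014))
E
```

```text
stand [0.5332 0.0899 0.1365] [ 0.  -1.1  1.5  1.1 -0.2  0.3 -1.  -0.9 -0.6  0.6  0.4  0.2]
vb [ 0.4554 -0.0442  0.2461] [-0.4  0.   0.1 -0.2  0.8  0.1 -0.5  0.1]
tray [ 0.4727  0.434  -0.0847] [-0.1  0.1 -0.8  0.1 -0.1  0.   0.5 -0.1  0.3 -0.1  0.2  0.2]
gauge y along -x [0.4916 0.2321 1.7179] [-0.6 -0.3 -0.2 -0.4  1.2  0.5 -0.4  0.3]
shaft [0.4871 0.3229 1.6778] [ 1.2 -1.2 -0.7  1.4  0.  -0.8 -0.5  0.7]
shaftw2 [0.48713676 0.32364341 0.01      ]
collet top [0.43925736 0.17524361 0.034     ] [0.44425321 0.18163906 0.        ]
bearing w1 [0.67966412 0.10569506 0.014     ]
```

Call:
move_arm([
  [0.55,[0,0,1],[0,0,7]],
  [0.55,[0,0,1],[0,0,7]],
  [0.55,[0,0,1],[0,0,7]],
  [0.55,[0,0,1],[0,0,7]],
  [0.55,[0,0,1],[0,0,7]],
  [0.55,[0,0,1],[0,0,7]],
  [0.55,[0,0,1],[0,0,7]],
  [0.55,[0,0,1],[0,0,7]],
  [0.55,[0,0,1],[0,0,7]],
  [0.55,[0,0,1],[0,0,7]],
  [0.55,[0,0,1],[0,0,7]],
  [0.55,[0,0,1],[0,0,4.6]],
])

```text
t: 2.75
eef_pos: [0.5714, 0.3374, 0.285]
ee_rot: [[0.991, 0.137, 0.002], [0.137, -0.991, -0.001], [0.002, 0.001, -1.0]]
wrist_force: [-0.1, -0.1, -0.3]
width: 0.0512
gripper_force: 0.0
```

```bash
cat > go.py <<'E'
import sys
from h import *
def go(x,y,tip,psi=None):
    s=manip.get_state(); R=s["ee_rot"]; p=s["eef_pos"]
    d=R.T@(np.array([x,y,tip+.186])-p)*100
    ps=np.degrees(np.arctan2(R[1,1],R[0,1]))
    tilt=R.T@np.array([0,0,-1.])
    print("t",round(s["t"],2),"delta cm",d.round(2),"psi",ps.round(2),"wz", None if psi is None else round(ps-psi,2),"tilt deg",np.degrees(tilt[:2]).round(2),"w",round(s["width"],4),"F",s["wrist_force"].round(1),"g",round(s["gripper_force"],1))
if __name__=="__main__": go(*map(float,sys.argv[1:]))
E
python3 go.py .4916 .2321 .08 -81.6
python3 -c "
from h import *
s=cam('scene');w=wc('wrist0')
print('cab bottom',p2w(s,497,227,0),p2w(s,360,190,0)); print(p2w(w,150,437,.25),p2w(w,150,437,.3),p2w(w,490,437,.25))"
```

```text
t 2.75 delta cm [-9.35  9.34  1.89] psi -82.14 wz -0.54 tilt deg [-0.09 -0.06] w 0.0512 F [-0.1 -0.1 -0.3] g 0.0
cab bottom [ 4.83550023e-01 -2.92656519e-01 -5.55111512e-17] [ 0.91966467 -0.26637128  0.        ]
[ 0.58258884 -0.04212156  0.25      ] [0.6078912  0.00396778 0.3       ] [ 0.71834496 -0.04207003  0.25      ]
```

Call:
move_arm([
  [0.55,[-3.1,3.1,0.6],[0,0,0]],
  [0.55,[-3.1,3.1,0.6],[0,0,0]],
  [0.55,[-3.1,3.1,0.6],[0,0,0]],
  [0.55,[0,0,0],[0,0,-0.5]],
  [0.55,[0,0,0],[0,0,0]],
  [0.55,[0,0,0],[0,0,0]],
])

```text
t: 3.25
eef_pos: [0.4976, 0.2392, 0.2688]
ee_rot: [[0.988, 0.151, 0.003], [0.151, -0.988, 0.001], [0.003, -0.0, -1.0]]
wrist_force: [1.1, -0.5, -0.1]
width: 0.0514
gripper_force: 0.0
```

```bash
python3 go.py .4916 .2321 .016 -81.6; python3 -c "
from h import *
shot('w3')"
```

```text
t 3.25 delta cm [-0.72  0.62  6.68] psi -81.3 wz 0.3 tilt deg [-0.17  0.03] w 0.0514 F [ 1.1 -0.5 -0.1] g 0.0
```

View pics/w3.png

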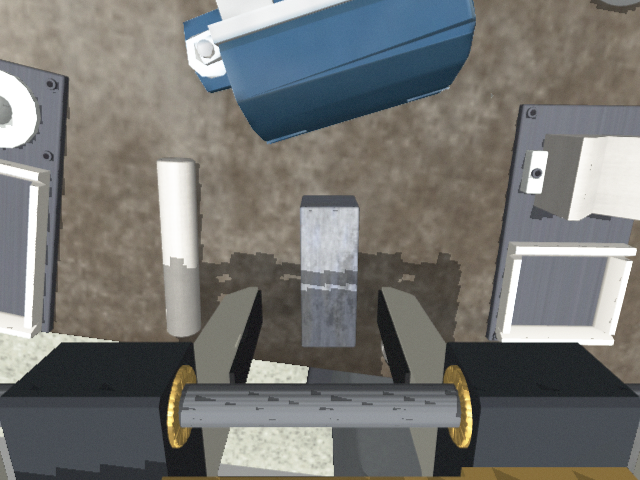

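Call:
move_arm([
  [0.55,[-0.7,0.6,1],[0,0,0]],
  [0.55,[0,0,2.5],[0,0,0]],
  [0.55,[0,0,2],[0,0,0]],
  [0.55,[0,0,1.2],[0,0,0]],
  [0.55,[0,0,0],[0,0,0]],
  [0.3,[0,0,0],[0,0,0]],
  [0.3,[0,0,0],[0,0,0]],
  [0.3,[0,0,0],[0,0,0]],
  [0.3,[0,0,0],[0,0,0]],
], newtons=40)

```text
t: 4.05
eef_pos: [0.4909, 0.2336, 0.2019]
ee_rot: [[0.988, 0.155, 0.003], [0.155, -0.988, 0.001], [0.003, -0.0, -1.0]]
wrist_force: [0.0, -1.0, 1.2]
width: 0.0318
gripper_force: 40.0
```

```bash
python3 go.py .4916 .2321 .016 -81.6
```

```text
t 4.05 delta cm [ 0.04  0.16 -0.01] psi -81.11 wz 0.49 tilt deg [-0.17  0.02] w 0.0318 F [ 0.  -1.   1.2] g 40.0
```

Call:
move_arm([
  [0.3,[0,0,-2],[0,0,0]],
  [0.3,[0,0,-3],[0,0,0]],
  [0.3,[0,0,-2],[0,0,0]],
  [0.3,[0,0,-1],[0,0,6.8]],
  [0.3,[0,0,0],[0,0,6.9]],
  [0.3,[0,-3.5,0],[0,0,0]],
  [0.3,[0,-4,0],[0,0,0]],
  [0.3,[0,-4,0],[0,0,0]],
  [0.3,[0,-4,0],[0,0,0]],
  [0.3,[0,-3,0],[0,0,0]],
  [0.3,[0,0,0],[0,0,0]],
  [0.3,[0,0,0],[0,0,0]],
])

```text
t: 5.05
eef_pos: [0.5034, 0.421, 0.2793]
ee_rot: [[0.997, -0.078, -0.003], [-0.078, -0.997, 0.0], [-0.003, 0.0, -1.0]]
wrist_force: [-0.9, -1.8, -4.6]
width: 0.0316
gripper_force: 40.0
```

```bash
python3 go.py .4727 .4340 .024 -94.85
```

```text
t 5.05 delta cm [-3.14 -1.06  6.94] psi -94.45 wz 0.4 tilt deg [ 0.18 -0.01] w 0.0316 F [-0.9 -1.8 -4.6] g 40.0
```

Call:
move_arm([
  [0.3,[-3.1,-1,0],[0,0,0.4]],
  [0.3,[0,0,2],[0,0,0]],
  [0.3,[0,0,1.5],[0,0,0]],
  [0.3,[0,0,0],[0,0,0]],
  [0.3,[0,0,0],[0,0,0]],
  [0.3,[0,0,0],[0,0,0]],
])

```text
t: 5.55
eef_pos: [0.4765, 0.4293, 0.2466]
ee_rot: [[0.996, -0.093, 0.001], [-0.093, -0.996, -0.0], [0.001, 0.0, -1.0]]
wrist_force: [-0.8, -0.0, -4.5]
width: 0.0318
gripper_force: 40.0
```

```bash
python3 go.py .4727 .4340 .023 -94.85;  python3 -c "
from h import *
shot('w4')
show('w4','w4z',200,40,460,400,2);im=cv2.imread('pics/w4z.png');cv2.imwrite('pics/w4z.png',im[:600])"
```

```text
t 5.55 delta cm [-0.43 -0.43  3.76] psi -95.31 wz -0.46 tilt deg [-0.08 -0.01] w 0.0318 F [-0.8 -0.  -4.5] g 40.0
```

View pics/w4z.png

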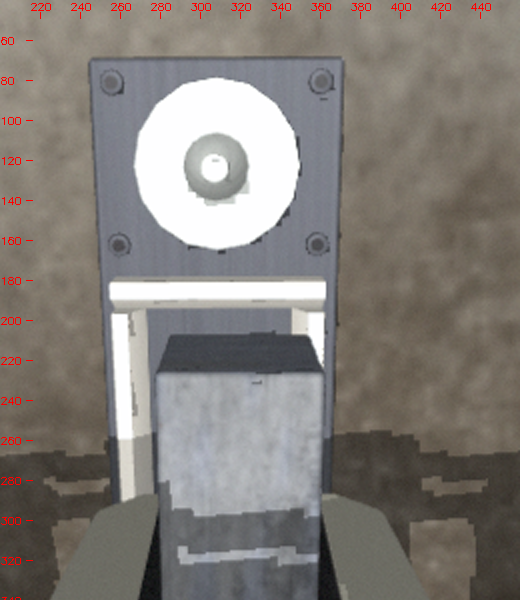

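```bash
python3 - <<'E'
from fit import *
w=wc("w4"); a=-.0847; c,s=np.cos(a),np.sin(a)
print("tip",p2w(w,307,123,.032),"shoulder",p2w(w,308.5,121,.010), "expected .5549 .4270")
print("tray",*fit("w4",[((54,27.5,17),(254.5,179)),((54,-27.5,17),(361.5,179)),((82.5,0,32),(307,123)),((82.5,0,10),(308.5,121))],[.47,.43,0]))
print("block far end mid top", p2w(w,(278+321)/2,226.5,.246-.186-.016+.034), p2w(w,(281+315)/2,208,.044))
E
python3 go.py .4727 .4340 .023 -94.85
```

```text
tip [0.55436465 0.42676173 0.032     ] shoulder [0.55483151 0.42657611 0.01      ] expected .5549 .4270
tray [ 0.4727  0.4347 -0.0969] [-0.3  0.3  0.5  0.6 -0.  -0.9 -0.3  0.1]
block far end mid top [0.5183757  0.43198905 0.078     ] [0.5180235  0.43427369 0.044     ]
t 5.6 delta cm [-0.44 -0.4   3.8 ] psi -95.3 wz -0.45 tilt deg [-0.11  0.04] w 0.0317 F [ 1.5 -0.4 -4.9] g 40.0
```

Call:
move_arm([
  [0.3,[-0.4,-0.4,0.5],[0,0,0]],
  [0.3,[0,0,0],[0,0,0]],
  [0.3,[0,0,1.2],[0,0,0]],
  [0.3,[0,0,1],[0,0,0]],
  [0.3,[0,0,0.6],[0,0,0]],
  [0.3,[0,0,0.4],[0,0,0]],
  [0.3,[0,0,0],[0,0,0]],
  [0.3,[0,0,0],[0,0,0]],
])

```text
t: 6.27
eef_pos: [0.4721, 0.4347, 0.2084]
ee_rot: [[0.996, -0.091, 0.0], [-0.091, -0.996, -0.0], [0.0, 0.0, -1.0]]
wrist_force: [0.3, -0.2, -5.0]
width: 0.0314
gripper_force: 40.0
```

```bash
python3 go.py .4727 .4340 .023 -94.85
```

```text
t 6.27 delta cm [ 0.07  0.07 -0.06] psi -95.21 wz -0.36 tilt deg [-0.01 -0.01] w 0.0314 F [ 0.3 -0.2 -5. ] g 40.0
```

Call:
move_arm([
  [0.45,[0,0,0],[0,0,0]],
  [0.45,[0,0,0],[0,0,0]],
  [0.45,[0,0,-1],[0,0,0]],
  [0.45,[0,0,-3.5],[0,0,0]],
  [0.45,[0,0,-4],[0,0,0]],
  [0.7,[0,3.5,0],[0,0,-6.5]],
  [0.7,[0,4,0],[0,0,-6.5]],
  [0.7,[0,4,0],[0,0,-6.3]],
  [0.7,[0,4,0],[0,0,0]],
  [0.7,[0,4,0],[0,0,0]],
  [0.7,[0,4,0],[0,0,0]],
  [0.7,[0,4,0],[0,0,0]],
])

```text
t: 7.27
eef_pos: [0.5148, 0.1632, 0.2956]
ee_rot: [[0.97, 0.244, 0.003], [0.244, -0.97, 0.001], [0.003, -0.0, -1.0]]
wrist_force: [-0.6, 0.7, 0.5]
width: 0.0651
gripper_force: 0.0
```

```bash
python3 go.py .4554 -.0442 .08 -75.9
```

```text
t 7.27 delta cm [-10.82  18.67   2.92] psi -75.9 wz -0.0 tilt deg [-0.2   0.01] w 0.0651 F [-0.6  0.7  0.5] g 0.0
```

Call:
move_arm([
  [0.75,[-2,3.4,0],[0,0,0]],
  [0.75,[-2,3.5,0],[0,0,0]],
  [0.75,[-2,3.5,0.5],[0,0,0]],
  [0.75,[-2,3.5,0.6],[0,0,0]],
  [0.75,[-2,3.5,0.7],[0,0,0]],
  [0.75,[-0.8,1.3,0.5],[0,0,0]],
  [0.75,[0,0,0],[0,0,0]],
  [0.75,[0,0,0],[0,0,0]],
])

```text
t: 7.93
eef_pos: [0.4553, -0.0435, 0.2718]
ee_rot: [[0.971, 0.241, 0.002], [0.241, -0.971, -0.0], [0.002, 0.001, -1.0]]
wrist_force: [0.3, -0.3, 0.2]
width: 0.0699
gripper_force: 0.0
```

```bash
python3 go.py .4554 -.0442 .016 -75.9;  python3 -c "
from h import *
shot('w5');show('w5','w5z',60,40,640,400,1)"
```

```text
t 7.93 delta cm [-0.02  0.06  6.98] psi -76.07 wz -0.17 tilt deg [-0.13 -0.04] w 0.0699 F [ 0.3 -0.3  0.2] g 0.0
```

View pics/w5z.png

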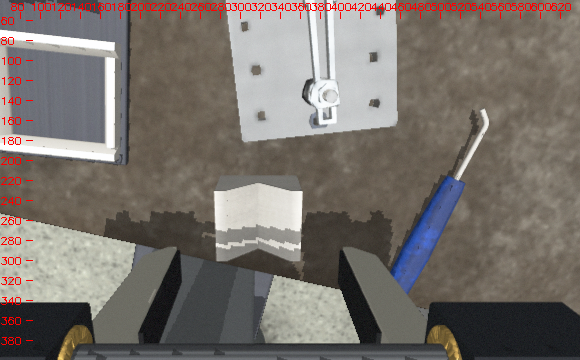

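Call:
move_arm([
  [0.75,[0,0,2],[0,0,0]],
  [0.75,[0,0,3],[0,0,0]],
  [0.75,[0,0,1.5],[0,0,0]],
  [0.75,[0,0,0.4],[0,0,0]],
  [0.75,[0,0,0],[0,0,0]],
  [0.48,[0,0,0],[0,0,0]],
  [0.45,[0,0,0],[0,0,0]],
  [0.45,[0,0,0],[0,0,0]],
  [0.45,[0,0,0],[0,0,0]],
], newtons=40)

```text
t: 8.73
eef_pos: [0.4553, -0.0424, 0.2027]
ee_rot: [[0.97, 0.244, 0.002], [0.244, -0.97, -0.0], [0.002, 0.001, -1.0]]
wrist_force: [-0.0, 0.2, 2.8]
width: 0.0476
gripper_force: 23.9
```

```bash
python3 go.py .4554 -.0442 .016 -75.9; python3 -c "
from fit import *
print(fit('w5',[((21,24,36),(274,231)),((21,-24,36),(362,231)),((21,24,0),(283,217)),((21,-24,0),(360,217))],[.455,-.044,.25]))"
```

```text
t 8.73 delta cm [-0.03  0.17  0.07] psi -75.88 wz 0.02 tilt deg [-0.12 -0.05] w 0.0476 F [-0.   0.2  2.8] g 23.9
(array([ 0.4545, -0.0449,  0.2415]), array([ 1.7,  0.8,  1.7,  0.8, -1.6, -0.9, -2.3, -0.9]))
```

Call:
move_arm([
  [0.3,[0,0,-1],[0,0,0]],
  [0.3,[0,0,-2.5],[0,0,0]],
  [0.3,[0,0,-2.5],[0,0,6.3]],
  [0.3,[0,0,-1],[0,0,0]],
  [0.3,[2,-3.5,0],[0,0,0]],
  [0.3,[2,-3.5,0],[0,0,0]],
  [0.3,[1,-3,0],[0,0,0]],
  [0.3,[0,0,0],[0,0,0]],
  [0.3,[0,0,0],[0,0,0]],
])

```text
t: 9.48
eef_pos: [0.4904, 0.0663, 0.2713]
ee_rot: [[0.99, 0.142, -0.002], [0.142, -0.99, 0.001], [-0.002, -0.001, -1.0]]
wrist_force: [-1.1, -0.4, -5.1]
width: 0.0476
gripper_force: 40.0
```

```bash
python3 go.py .4956 .0847 .023 -82.18
```

```text
t 9.48 delta cm [ 0.79 -1.74  6.23] psi -81.83 wz 0.35 tilt deg [0.09 0.08] w 0.0476 F [-1.1 -0.4 -5.1] g 40.0
```

Call:
move_arm([
  [0.3,[0.8,-1.7,1],[0,0,0.3]],
  [0.3,[0,0,2],[0,0,0]],
  [0.3,[0,0,0],[0,0,0]],
  [0.3,[0,0,0],[0,0,0]],
  [0.3,[0,0,0],[0,0,0]],
])

```text
t: 9.9
eef_pos: [0.4962, 0.0796, 0.2422]
ee_rot: [[0.992, 0.128, -0.001], [0.128, -0.992, -0.001], [-0.001, 0.001, -1.0]]
wrist_force: [1.0, 0.3, -4.3]
width: 0.048
gripper_force: 40.0
```

```bash
python3 go.py .4956 .0847 .023 -82.18;python3 -c "
from h import *
shot('w6');show('w6','w6z',190,20,460,320,2)"
```

```text
t 9.9 delta cm [ 0.01 -0.52  3.32] psi -82.66 wz -0.48 tilt deg [ 0.04 -0.06] w 0.048 F [ 1.   0.3 -4.3] g 40.0
```

View pics/w6z.png

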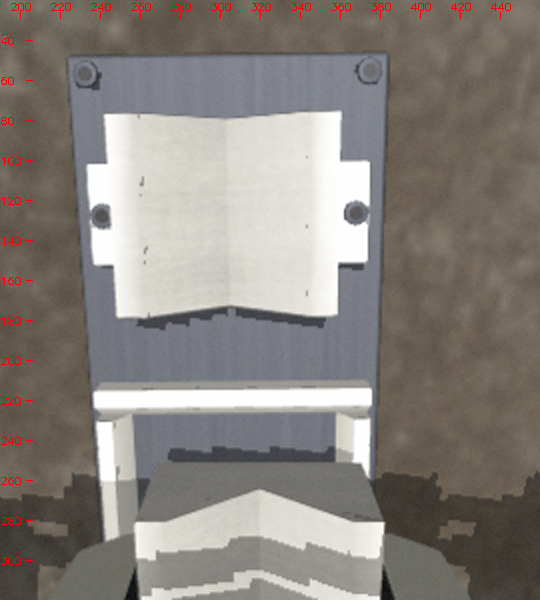

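```bash
python3 - <<'E'
from fit import *
print(*fit("w6",[((75,39,6),(224,48)),((75,-39,6),(383.5,47)),((59,24,42),(242,77)),((59,-24,42),(360,75.5)),((17,24,42),(248,178.5)),((17,-24,42),(358.5,178.5)),((-5.5,35.5,17),(237,215)),((-5.5,-35.5,17),(375.5,215))],[.53,.09,.13]))
E
python3 go.py .4956 .0847 .023 -82.18
```

```text
[0.532  0.09   0.1342] [-1.4 -0.5  1.4 -0.8  0.6 -0.2  0.1  0.4  0.5  0.9 -0.5  0.  -0.4  0.8
 -0.4 -0.3]
t 9.95 delta cm [-0.03 -0.5   3.35] psi -82.64 wz -0.46 tilt deg [-0.03 -0.05] w 0.0476 F [-0.6 -0.1 -4.6] g 40.0
```

Call:
move_arm([
  [0.3,[-0.1,-0.5,0.3],[0,0,-0.4]],
  [0.3,[0,0,0],[0,0,0]],
  [0.3,[0,0,1],[0,0,0]],
  [0.3,[0,0,1],[0,0,0]],
  [0.3,[0,0,0.6],[0,0,0]],
  [0.3,[0,0,0.4],[0,0,0]],
  [0.3,[0,0,0],[0,0,0]],
  [0.3,[0,0,0],[0,0,0]],
])

```text
t: 10.62
eef_pos: [0.4944, 0.0859, 0.2087]
ee_rot: [[0.991, 0.137, -0.002], [0.137, -0.991, 0.0], [-0.002, -0.0, -1.0]]
wrist_force: [-2.4, 0.6, 1.2]
width: 0.0477
gripper_force: 40.0
```

```bash
python3 go.py .4949 .0849 .022 -82.26
```

```text
t 10.62 delta cm [0.03 0.11 0.07] psi -82.12 wz 0.14 tilt deg [0.1  0.02] w 0.0477 F [-2.4  0.6  1.2] g 40.0
```

Call:
move_arm([
  [0.62,[0,0,0],[0,0,0]],
  [0.62,[0,0,0],[0,0,0]],
  [0.62,[0,0,-1],[0,0,0]],
  [0.62,[0,0,-3],[0,0,0]],
  [0.62,[0,0,-3],[0,0,1.8]],
  [0.5,[0,-3.5,0],[0,0,0]],
  [0.5,[0,-4,0],[0,0,0]],
  [0.5,[0,-4,0],[0,0,0]],
  [0.5,[0,-4,0],[0,0,0]],
  [0.5,[0,-4,0],[0,0,0]],
  [0.45,[0,-3,0],[0,0,0]],
  [0.45,[0,0,0],[0,0,0]],
])

```text
t: 11.62
eef_pos: [0.4685, 0.3187, 0.2791]
ee_rot: [[0.993, 0.119, 0.0], [0.119, -0.993, 0.007], [0.001, -0.007, -1.0]]
wrist_force: [-0.5, 0.6, -0.2]
width: 0.0419
gripper_force: 0.0
```

```bash
python3 go.py .4871 .3235 .06 -83.9
```

```text
t 11.62 delta cm [ 1.9  -0.23  3.32] psi -83.14 wz 0.76 tilt deg [-0.07  0.39] w 0.0419 F [-0.5  0.6 -0.2] g 0.0
```

Call:
move_arm([
  [0.45,[1.9,-0.2,2],[0,0,0.6]],
  [0.45,[0,0,1.3],[0,0,0]],
  [0.45,[0,0,0],[0,0,0]],
  [0.45,[0,0,0],[0,0,0]],
])

```text
t: 11.95
eef_pos: [0.4895, 0.3135, 0.2458]
ee_rot: [[0.995, 0.096, -0.001], [0.096, -0.995, -0.001], [-0.001, 0.001, -1.0]]
wrist_force: [0.3, 0.1, 0.4]
width: 0.042
gripper_force: 0.0
```

```bash
python3 go.py .4871 .3235 .003 -83.9;python3 -c "
from h import *
shot('w7');
im=cv2.imread('pics/w7.png'); show('w7','w7z',230,100,410,400,2)"
```

```text
t 11.95 delta cm [-0.14 -1.02  5.68] psi -84.52 wz -0.62 tilt deg [ 0.06 -0.04] w 0.042 F [0.3 0.1 0.4] g 0.0
```

View pics/w7z.png

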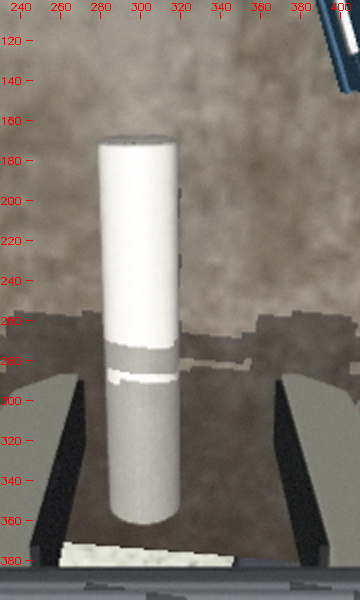

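```bash
python3 - <<'E'
from fit import *
w=wc("w7")
a=p2w(w,299,171.5,.0195);b=p2w(w,302,360,.0195);print(a,b,(a+b)/2,np.linalg.norm(a-b),np.degrees(np.arctan2(*(a-b)[1::-1])))
a=p2w(w,299,171.5,.010);b=p2w(w,302,360,.010);print((a+b)/2)
E
python3 go.py .4871 .3235 .003 -83.9
```

```text
[0.54180484 0.32761287 0.0195    ] [0.434117   0.31725252 0.0195    ] [0.48796092 0.3224327  0.0195    ] 0.10818505730719981 5.495357868472514
[0.48414429 0.3225273  0.01      ]
t 12.0 delta cm [-0.16 -1.01  5.75] psi -84.52 wz -0.62 tilt deg [-0.02  0.01] w 0.0417 F [0.1 0.3 0.4] g 0.0
```

Call:
move_arm([
  [0.45,[-0.1,-0.9,1],[0,0,0]],
  [0.45,[0,0,2],[0,0,0]],
  [0.45,[0,0,1.6],[0,0,0]],
  [0.45,[0,0,0.7],[0,0,0]],
  [0.45,[0,0,0.3],[0,0,0]],
  [0.45,[0,0,0],[0,0,0]],
  [0.15,[0,0,0],[0,0,0]],
  [0.15,[0,0,0],[0,0,0]],
  [0.15,[0,0,0],[0,0,0]],
  [0.15,[0,0,0],[0,0,0]],
], newtons=35)

```text
t: 12.83
eef_pos: [0.488, 0.3231, 0.1906]
ee_rot: [[0.995, 0.096, 0.001], [0.096, -0.995, 0.001], [0.001, -0.001, -1.0]]
wrist_force: [0.7, -0.6, 2.1]
width: 0.0199
gripper_force: 35.1
```

```bash
python3 go.py .4879 .3225 .003 -84.5
```

```text
t 12.83 delta cm [-0.01  0.06  0.16] psi -84.5 wz 0.0 tilt deg [-0.08  0.07] w 0.0199 F [ 0.7 -0.6  2.1] g 35.1
```

Call:
move_arm([
  [0.15,[0,0,-1],[0,0,0]],
  [0.15,[0,0,-3],[0,0,0]],
  [0.15,[0,0,-3],[0,0,0]],
  [0.15,[0,0,-2.5],[0,0,-2.2]],
  [0.15,[0,3,0],[0,0,0]],
  [0.15,[0.5,4,0],[0,0,0]],
  [0.15,[0.5,4,0],[0,0,0]],
  [0.15,[0.5,4,0],[0,0,0]],
  [0.15,[0.5,4,0],[0,0,0]],
  [0.15,[0,2.5,0],[0,0,0]],
  [0.15,[0,1,0],[0,0,0]],
  [0.15,[0,0,0],[0,0,0]],
])

```text
t: 13.83
eef_pos: [0.5378, 0.0986, 0.2853]
ee_rot: [[0.992, 0.127, -0.0], [0.127, -0.992, -0.002], [-0.0, 0.002, -1.0]]
wrist_force: [-0.6, -0.1, -3.1]
width: 0.0204
gripper_force: 35.0
```

```bash
python3 go.py .5325 .090 .08 -82.26
```

```text
t 13.83 delta cm [-0.63  0.78  1.93] psi -82.68 wz -0.42 tilt deg [ 0.02 -0.12] w 0.0204 F [-0.6 -0.1 -3.1] g 35.0
```

Call:
move_arm([
  [0.15,[-0.6,0.8,1],[0,0,-0.4]],
  [0.15,[0,0,1],[0,0,0]],
  [0.15,[0,0,0],[0,0,0]],
  [0.15,[0,0,0],[0,0,0]],
  [0.15,[0,0,0],[0,0,0]],
])

```text
t: 14.25
eef_pos: [0.5329, 0.0954, 0.2647]
ee_rot: [[0.99, 0.143, -0.0], [0.143, -0.99, 0.001], [-0.0, -0.001, -1.0]]
wrist_force: [-1.1, -0.4, -2.5]
width: 0.0199
gripper_force: 35.0
```

```bash
python3 go.py .5325 .090 .034 -82.26;python3 -c "
from h import *
shot('w8');show('w8','w8z',180,60,460,360,2);im=cv2.imread('pics/w8z.png');cv2.imwrite('pics/w8z.png',im[:600])"
```

```text
t 14.25 delta cm [-0.12  0.54  4.47] psi -81.76 wz 0.5 tilt deg [0.   0.05] w 0.0199 F [-1.1 -0.4 -2.5] g 35.0
```

View pics/w8z.png

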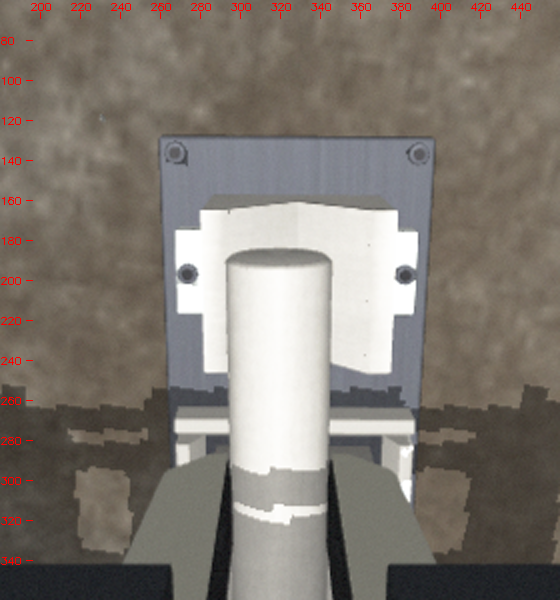

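Call:
move_arm([
  [0.15,[-0.1,0.5,0.5],[0,0,0.4]],
  [0.15,[0,0,1.3],[0,0,0]],
  [0.15,[0,0,1.2],[0,0,0]],
  [0.15,[0,0,0.8],[0,0,0]],
  [0.15,[0,0,0.4],[0,0,0]],
  [0.15,[0,0,0.2],[0,0,0]],
  [0.15,[0,0,0],[0,0,0]],
  [0.15,[0,0,0],[0,0,0]],
])

```text
t: 14.97
eef_pos: [0.5325, 0.0898, 0.2212]
ee_rot: [[0.991, 0.135, -0.0], [0.135, -0.991, 0.002], [-0.0, -0.002, -1.0]]
wrist_force: [-1.5, 2.5, 0.7]
width: 0.0199
gripper_force: 35.0
```

```bash
python3 go.py .5325 .090 .034 -82.26
```

```text
t 14.97 delta cm [ 0.01 -0.02  0.12] psi -82.24 wz 0.02 tilt deg [0.   0.13] w 0.0199 F [-1.5  2.5  0.7] g 35.0
```

Call:
move_arm([
  [0.15,[0,0,0.1],[0,0,0]],
  [0.15,[0,0,0],[0,0,0]],
  [0.42,[0,0,0],[0,0,0]],
  [0.42,[0,0,0],[0,0,0]],
  [0.42,[0,0,0],[0,0,0]],
  [0.42,[0,0,-1.5],[0,0,0]],
  [0.42,[0,0,-3],[0,0,0]],
  [0.42,[0,0,-3],[0,0,0]],
  [0.7,[0,0,0],[0,0,0]],
  [0.7,[0,0,0],[0,0,0]],
])

```text
t: 15.8
eef_pos: [0.5334, 0.0878, 0.2964]
ee_rot: [[0.991, 0.133, 0.005], [0.133, -0.991, -0.0], [0.005, 0.001, -1.0]]
wrist_force: [0.4, -0.4, -1.5]
width: 0.0479
gripper_force: 0.0
```

```bash
python3 go.py .681 .1045 .08 -90;python3 -c "
from h import *
shot('w9');show('w9','w9z',180,40,460,340,2)"
```

```text
t 15.8 delta cm [14.84  0.31  3.11] psi -82.35 wz 7.65 tilt deg [-0.28 -0.05] w 0.0479 F [ 0.4 -0.4 -1.5] g 0.0
```

View pics/w9z.png

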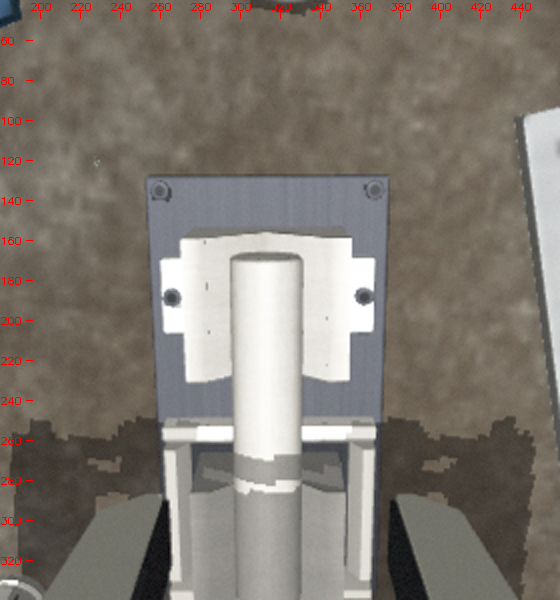

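Call:
move_arm([
  [0.7,[3.5,0,0],[0,0,0]],
  [0.7,[3.7,0.1,0.2],[0,0,0]],
  [0.7,[3.7,0.1,0.2],[0,0,0]],
  [0.7,[3,0.1,0],[0,0,0]],
  [0.7,[0.9,0,0],[0,0,0]],
  [0.7,[0,0,0],[0,0,3]],
  [0.7,[0,0,0],[0,0,4]],
  [0.7,[0,0,0],[0,0,0]],
  [0.7,[0,0,0],[0,0,0]],
])

```text
t: 16.6
eef_pos: [0.6793, 0.1052, 0.2888]
ee_rot: [[1.0, 0.014, -0.003], [0.014, -1.0, -0.001], [-0.003, 0.001, -1.0]]
wrist_force: [-1.1, 0.1, -0.1]
width: 0.0653
gripper_force: 0.0
```

```bash
python3 go.py .681 .1045 .08 -90;python3 -c "
from h import *
shot('w10');g=cv2.cvtColor(cv2.imread('pics/w10.png'),6)
w=wc('w10');print(w2p(w,[.681,.1045,.014]), w2p(w,[.681+.0235,.1045,.014]))
c=cv2.HoughCircles(cv2.GaussianBlur(g,(5,5),1),cv2.HOUGH_GRADIENT,1.5,20,param1=120,param2=40,minRadius=15,maxRadius=70)
if c is not None:
  for q in c[0][:8]: print(q.round(1),p2w(w,q[0],q[1],.014).round(4))"
```

```text
t 16.6 delta cm [0.18 0.07 2.28] psi -89.23 wz 0.77 tilt deg [ 0.18 -0.05] w 0.0653 F [-1.1  0.1 -0.1] g 0.0
[318.77369005 240.47342928] [319.21364455 204.9401394 ]
[320.2 239.2  35.4] [0.6818 0.1036 0.014 ]
[476.2 186.8  33.2] [0.7172 0.0068 0.014 ]
[ 65.2 236.2  65.9] [0.6819 0.2681 0.014 ]
[105.8 344.2  64.2] [0.6029 0.2531 0.014 ]
[ 80.2 272.2  65.9] [0.657  0.2624 0.014 ]
[126.8 317.2  52.6] [0.6242 0.2357 0.014 ]
[ 86.2 245.2  44.2] [0.676  0.2555 0.014 ]
[138.8 192.8  62.6] [0.7109 0.2174 0.014 ]
```

```bash
python3 -c "
from h import *
w=wc('w1')
for u,v in ((350,195),(410,165),(455,162),(415,190)):
  for z in (.03,.06,.08): print(u,v,z,p2w(w,u,v,z).round(3))
s=cam('scene')
for u,v in ((307,231),(309,262),(265,218)):
  for z in (.0,.06,.08): print('s',u,v,z,p2w(s,u,v,z).round(3))
"
```

```text
350 195 0.03 [0.599 0.191 0.03 ]
350 195 0.06 [0.597 0.197 0.06 ]
350 195 0.08 [0.595 0.201 0.08 ]
410 165 0.03 [0.65  0.217 0.03 ]
410 165 0.06 [0.643 0.22  0.06 ]
410 165 0.08 [0.639 0.223 0.08 ]
455 162 0.03 [0.688 0.219 0.03 ]
455 162 0.06 [0.678 0.223 0.06 ]
455 162 0.08 [0.672 0.225 0.08 ]
415 190 0.03 [0.656 0.195 0.03 ]
415 190 0.06 [0.649 0.201 0.06 ]
415 190 0.08 [0.644 0.204 0.08 ]
s 307 231 0.0 [0.75  0.076 0.   ]
s 307 231 0.06 [0.627 0.175 0.06 ]
s 307 231 0.08 [0.586 0.208 0.08 ]
s 309 262 0.0 [0.614 0.181 0.   ]
s 309 262 0.06 [0.512 0.263 0.06 ]
s 309 262 0.08 [0.479 0.29  0.08 ]
s 265 218 0.0 [ 0.886  0.1   -0.   ]
s 265 218 0.06 [0.742 0.195 0.06 ]
s 265 218 0.08 [0.694 0.227 0.08 ]
```

Call:
move_arm([
  [0.7,[0.25,0.15,2],[0,0,0]],
  [0.7,[0,0,3],[0,0,0]],
  [0.7,[0,0,2.4],[0,0,0]],
  [0.7,[0,0,1.2],[0,0,0]],
  [0.7,[0,0,0.7],[0,0,0]],
  [0.7,[0,0,0.4],[0,0,0]],
  [0.7,[0,0,0.1],[0,0,0]],
  [0.7,[0,0,0],[0,0,0]],
])

```text
t: 17.32
eef_pos: [0.6827, 0.1039, 0.1938]
ee_rot: [[1.0, 0.012, 0.002], [0.012, -1.0, 0.0], [0.002, -0.0, -1.0]]
wrist_force: [0.0, -0.1, -0.2]
width: 0.0649
gripper_force: 0.0
```

```bash
python3 go.py .6818 .1036 .003 -90
```

```text
t 17.32 delta cm [-0.09  0.03  0.48] psi -89.29 wz 0.71 tilt deg [-0.11  0.01] w 0.0649 F [ 0.  -0.1 -0.2] g 0.0
```

Call:
move_arm([
  [0.7,[0,0,0.4],[0,0,0]],
  [0.7,[0,0,0],[0,0,0]],
  [0.4,[0,0,0],[0,0,0]],
  [0.4,[0,0,0],[0,0,0]],
  [0.4,[0,0,0],[0,0,0]],
  [0.4,[0,0,0],[0,0,0]],
  [0.4,[0,0,0],[0,0,0]],
], newtons=25)

```text
t: 17.9
eef_pos: [0.6822, 0.104, 0.1891]
ee_rot: [[1.0, 0.012, 0.0], [0.012, -1.0, 0.0], [0.0, -0.0, -1.0]]
wrist_force: [0.2, 0.3, 0.3]
width: 0.0459
gripper_force: 25.0
```

```bash
python3 go.py .6818 .1036 .003 -90
```

```text
t 17.9 delta cm [-0.04  0.04  0.01] psi -89.29 wz 0.71 tilt deg [-0.02  0.01] w 0.0459 F [0.2 0.3 0.3] g 25.0
```

Call:
move_arm([
  [0.4,[0,0,-1],[0,0,0]],
  [0.4,[0,0,-3],[0,0,0]],
  [0.4,[0,0,-3.5],[0,0,0]],
  [0.4,[0,0,-3.5],[0,0,0]],
  [0.4,[0,0,-3.5],[0,0,5.6]],
  [0.4,[-1,-2,0],[0,0,0]],
  [0.4,[-1.8,-3.6,0],[0,0,0]],
  [0.4,[-1.8,-3.6,0],[0,0,0]],
  [0.4,[-1.8,-3.6,0],[0,0,0]],
  [0.4,[-1.8,-3.6,0],[0,0,0]],
  [0.4,[-1.8,-3.6,0],[0,0,0]],
  [0.4,[-1.8,-3.6,0],[0,0,0]],
])

```text
t: 18.9
eef_pos: [0.5835, 0.3508, 0.3344]
ee_rot: [[0.996, -0.086, -0.0], [-0.086, -0.996, 0.0], [-0.0, -0.0, -1.0]]
wrist_force: [0.3, -0.0, -1.6]
width: 0.0463
gripper_force: 25.0
```

```bash
python3 go.py .5549 .4268 .06 -94.85
```

```text
t 18.9 delta cm [-3.5  -7.32  8.84] psi -94.91 wz -0.06 tilt deg [0.01 0.01] w 0.0463 F [ 0.3 -0.  -1.6] g 25.0
```

Call:
move_arm([
  [0.4,[-1.8,-3.6,0],[0,0,0]],
  [0.4,[-1.7,-3.7,0],[0,0,0]],
  [0.4,[0,0,2],[0,0,0]],
  [0.4,[0,0,3.5],[0,0,0]],
  [0.4,[0,0,2.3],[0,0,0]],
  [0.4,[0,0,1],[0,0,0]],
  [0.4,[0,0,0],[0,0,0]],
  [0.4,[0,0,0],[0,0,0]],
  [0.4,[0,0,0],[0,0,0]],
])

```text
t: 19.65
eef_pos: [0.5571, 0.425, 0.248]
ee_rot: [[0.996, -0.086, 0.003], [-0.086, -0.996, 0.002], [0.003, -0.002, -1.0]]
wrist_force: [0.0, 0.2, -0.9]
width: 0.0459
gripper_force: 25.0
```

```bash
python3 go.py .5547 .4268 .010 -94.85
```

```text
t 19.65 delta cm [-0.27 -0.15  5.2 ] psi -94.92 wz -0.07 tilt deg [-0.18  0.13] w 0.0459 F [ 0.   0.2 -0.9] g 25.0
```

Call:
move_arm([
  [0.4,[-0.25,-0.15,0.5],[0,0,0]],
  [0.4,[0,0,0.5],[0,0,0]],
  [0.4,[0,0,0],[0,0,0]],
  [0.4,[0,0,0],[0,0,0]],
  [0.4,[0,0,0],[0,0,0]],
])

```text
t: 20.07
eef_pos: [0.5538, 0.4267, 0.236]
ee_rot: [[0.996, -0.085, 0.0], [-0.085, -0.996, 0.0], [0.0, -0.0, -1.0]]
wrist_force: [-0.2, -0.8, -0.9]
width: 0.046
gripper_force: 25.0
```

```bash
for i in 1 2 3; do python3 go.py .5547 .4268 .0135 -94.85; python3 -c "
from h import *
manip.snapshot('wrist')"; done; python3 -c "
from h import *
shot('w11')"
```

```text
t 20.07 delta cm [ 0.09 -0.02  3.65] psi -94.9 wz -0.05 tilt deg [-0.01  0.01] w 0.046 F [-0.2 -0.8 -0.9] g 25.0
t 20.12 delta cm [ 0.09 -0.02  3.65] psi -94.9 wz -0.05 tilt deg [-0.02  0.01] w 0.0461 F [ 0.2  0.2 -0.7] g 25.0
t 20.17 delta cm [ 0.08 -0.03  3.66] psi -94.9 wz -0.05 tilt deg [-0.02  0.01] w 0.046 F [ 0.2  0.4 -0.4] g 25.0
```

Descend gently, watching force.

Call:
move_arm([
  [0.4,[0.1,0,0.5],[0,0,0]],
  [0.4,[0,0,0.5],[0,0,0]],
  [0.4,[0,0,0.5],[0,0,0]],
  [0.4,[0,0,0.5],[0,0,0]],
  [0.4,[0,0,0],[0,0,0]],
  [0.4,[0,0,0],[0,0,0]],
])

```text
t: 20.77
eef_pos: [0.5545, 0.4265, 0.215]
ee_rot: [[0.996, -0.085, -0.001], [-0.085, -0.996, -0.001], [-0.001, 0.001, -1.0]]
wrist_force: [-0.8, -0.2, -1.0]
width: 0.0458
gripper_force: 25.0
```

```bash
python3 go.py .5547 .4268 .0135 -94.85
```

```text
t 20.77 delta cm [ 0.02 -0.04  1.55] psi -94.9 wz -0.05 tilt deg [ 0.07 -0.05] w 0.0458 F [-0.8 -0.2 -1. ] g 25.0
```

Call:
move_arm([
  [0.4,[0,0,0.4],[0,0,0]],
  [0.4,[0,0,0.4],[0,0,0]],
  [0.4,[0,0,0.4],[0,0,0]],
  [0.4,[0,0,0.2],[0,0,0]],
  [0.4,[0,0,0],[0,0,0]],
  [0.4,[0,0,0],[0,0,0]],
])

```text
t: 21.27
eef_pos: [0.5547, 0.4265, 0.2016]
ee_rot: [[0.996, -0.085, -0.0], [-0.085, -0.996, -0.0], [-0.0, 0.0, -1.0]]
wrist_force: [0.7, 0.6, -2.3]
width: 0.0458
gripper_force: 25.0
```

```bash
python3 go.py .5547 .4268 .0135 -94.85
```

```text
t 21.27 delta cm [-0.   -0.03  0.21] psi -94.9 wz -0.05 tilt deg [ 0.02 -0.01] w 0.0458 F [ 0.7  0.6 -2.3] g 25.0
```

Call:
move_arm([
  [0.4,[0,0,0.15],[0,0,0]],
  [0.4,[0,0,0],[0,0,0]],
  [0.65,[0,0,0],[0,0,0]],
  [0.65,[0,0,0],[0,0,0]],
  [0.65,[0,0,0],[0,0,0]],
  [0.65,[0,0,-1],[0,0,0]],
  [0.65,[0,0,-3],[0,0,0]],
  [0.65,[0,0,-4],[0,0,0]],
  [0.65,[0,0,-4],[0,0,0]],
  [0.65,[-3,2,-2],[0,0,0]],
  [0.65,[-2,0,0],[0,0,0]],
  [0.65,[0,0,0],[0,0,0]],
])

```text
t: 22.27
eef_pos: [0.5004, 0.4116, 0.3437]
ee_rot: [[0.997, -0.083, -0.001], [-0.083, -0.997, 0.004], [-0.001, -0.004, -1.0]]
wrist_force: [-0.7, 1.4, -0.6]
width: 0.0606
gripper_force: 0.0
```

```bash
python3 -c "
from h import *
print(shot('w12')['eef_pos']); s=cv2.cvtColor(manip.snapshot('scene'),4)
cv2.imwrite('pics/sc.png',s)
show('w12','p',120,40,520,400,1); p=cv2.imread('pics/p.png')
q=cv2.resize(s[180:380,180:480],None,fx=1.33,fy=1.33)
H=np.zeros((360,800,3),np.uint8);H[:p.shape[0],:400]=p;H[:q.shape[0],400:400+q.shape[1]]=q;cv2.imwrite('pics/fin.png',H)"
```

```text
[0.50041452 0.41158548 0.34365331]
```

View pics/fin.png

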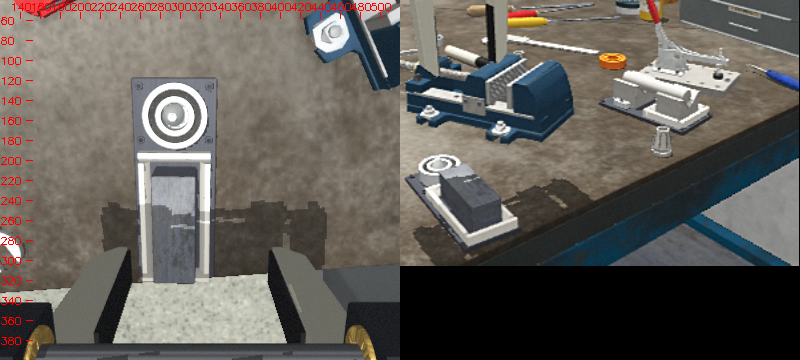

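```bash
python3 -c "
from plant import manip
print(manip.job_done())"
```

```text
the job is handed in; nothing more can be done
None
```

I handed the job in at about 22 s: in the last pictures the V-block is in the square nest, the shaft rests across both vees, the gauge block is in the long nest, the nearer bearing is over the spigot and the collet is undisturbed; no verdict came back.

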